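Scrape the set wax off the cold plate

TASK

Take the scraper from its stand and use it to push all four loose pieces of set wax off the cold plate and into the waste tray at its end. Do not touch the wax with the gripper, and leave the two moulds that are cooling along the back of the plate where they are. Then stand the scraper upright in its stand again, blade down and fully home.

Things in the scene. Friction and masses are not known exactly. Their poses are not given: they have to be found in the camera images.
- cold_plate: Light grey bench-top unit with a flat dark plate on top; fixed, heading varies by 15 deg. Origin under its centre at bench height; x to its back (away from the robot), y along the plate, z up. Dark top: 75 mm above the bench, x -130..130, y -150..150 mm, open at both y ends, 16 mm high rims along front and back. The waste tray is under one open end, the block rack at the other; they swap.
- waste_tray: Open empty sheet-steel tray, 240 (x) x 110 (y) mm, 60 mm high, walls 3 mm, standing fixed under one open end of the cold plate: centre 199 mm from the plate's centre along the plate's +y or -y, inner wall just under the plate's overhang, rim 15 mm below the plate's top. Origin under its centre at bench height; axes parallel to the cold plate's.
- block_rack: Grey slotted rack, 240 x 110 mm, finished blocks standing on edge in it up to 80 mm above the bench, fixed at the cold plate's other open end. Not for wax. Origin under its centre at bench height; axes parallel to the cold plate's.
- scraper_grip (a point): Scraper block, about 0.18 kg: grey plastic grip with a steel blade below, 140 mm wide (own x), 24 thick (own y), 90 high (z up), the same both ways round. Point: middle of the grip, 64 mm above the blade's lower edge. Grip 124 x 24 mm from 40 to 90 mm above that edge; the lowest 22 mm is bare blade, 6 mm thick, mid-thickness. Starts upright in the stand.
- stand: Black plastic scraper stand on the bench, 178 x 58 mm, 34 mm high, fixed, heading varies by 30 deg. One open-topped trough 152 mm long (own x), 32 mm wide (own y), floor 6 mm above the bench. The scraper stands loosely in it, blade down, its grip middle then about 70 mm above the bench. Origin under its centre at bench height.
- wax1_mid (a point): One of four loose, irregular flat pieces of off-white set wax, 50 to 60 mm long, 32 to 42 mm wide, 9 mm thick, about 18 g, lying flat on the front and middle part of the cold plate, not stuck. The point is its centre, 4.5 mm above its underside.
- wax2_mid (a point): One of four loose, irregular flat pieces of off-white set wax, 50 to 60 mm long, 32 to 42 mm wide, 9 mm thick, about 18 g, lying flat on the front and middle part of the cold plate, not stuck. The point is its centre, 4.5 mm above its underside.
- wax3_mid (a point): One of four loose, irregular flat pieces of off-white set wax, 50 to 60 mm long, 32 to 42 mm wide, 9 mm thick, about 18 g, lying flat on the front and middle part of the cold plate, not stuck. The point is its centre, 4.5 mm above its underside.
- wax4_mid (a point): One of four loose, irregular flat pieces of off-white set wax, 50 to 60 mm long, 32 to 42 mm wide, 9 mm thick, about 18 g, lying flat on the front and middle part of the cold plate, not stuck. The point is its centre, 4.5 mm above its underside.
- mould1_mid (a point): One of two filled steel moulds with a grey cassette on top, 52 mm (own x) x 75 mm (own y) x 23 mm high, about 0.12 kg, standing loose on the plate along its back rim, long side along the plate. The point is its centre, 11 mm above the plate.
- mould2_mid (a point): One of two filled steel moulds with a grey cassette on top, 52 mm (own x) x 75 mm (own y) x 23 mm high, about 0.12 kg, standing loose on the plate along its back rim, long side along the plate. The point is its centre, 11 mm above the plate.
Things that resemble listed ones, but are neither listed nor needed, are in the scene too. What is shaped like the part that bears wax4_mid but green or purple is not meant.

How it is judged:
By the outcome, as a careful person would: the job done as asked, in the order asked, and still so for the second after the job is handed in, with the robot touching nothing.
It also fails if it takes over 51 s, if anything falls off the work surface, if the arm or the gripper's body presses on something with over 40 N, if the wrist force passes 120 N, or if a joint passes its speed limit or range.

ROBOT

A 6-joint arm with a two-finger parallel gripper is mounted at the origin on the work surface. World frame = base frame: x ahead of the robot, y to its left, z up, the work surface at z = 0. Lengths are in mm, angles in degrees, forces in N, time in s.
With the tool pointing down it reaches from about 350 to 850 mm from the base axis. Payload 8.1 kg.
Tool frame: the origin (TCP) lies midway between the tips of the shut fingers; the grasp point (between the pads) lies 19 mm behind it; z points along the fingers, y is the line along which they close (so a half turn about z gives the same grasp; the last joint's range is limited). The gripper opens to 85 mm and grips with 20 to 120 N. Pads are 22 mm wide; open, the fingers measure 114 mm over their backs; the gripper's body (76 mm by 85 mm) begins 54 mm behind the grasp point. The pads swing forward as they close: fully open they stand 13 mm farther back than shut.
Start: joints at [-75.596, 7.471, 85.268, -0, 87.261, -4.893], TCP at [198.301, -566.288, 199.792] pointing down, gripper open.
Joint ranges: [-169.43, 169.43], [-51.17, 129.36], [1.28, 143.12], [-76.62, 256.62], [0, 156.53], [-152.29, 152.29]. Speed limits (degrees/s): [136.94, 136.94, 159.86, 180, 180, 180].

INTERFACE

Orientations are given as [roll, pitch, yaw] about the fixed x, y, z axes, in that order (R = Rz(yaw) Ry(pitch) Rx(roll)).
In Python, from bench import sense, snapshot, camera_params, hand_in, masks_of, pinpoint gives the robot as it stands.
- The arm moves only by the tool step_arm, never from a script. Its argument "targets" is a list of rows, each an object with "angular": the turn, a rotation vector about the tool's x, y, z scaled (see below), a list of three; "dp": the shift along the tool's x, y, z scaled (see below), a list of three; "fingers": the closure, from 0 (fully open) to 1 (shut). A call has exactly 8 rows; each row is the pose to reach, as a shift and turn from the pose commanded when the call began, along the tool's axes at that moment, turning the shorter way round; what a row does not reach only later rows make up. The controller multiplies each number of a shift by 0.2 m and each number of a turn by 180 degrees. A row lasts 1/8 s, in which the tool goes at most 62.5 mm and 10.7 degrees, less where a joint would pass 70% of its speed; a pose out of reach is approached as far as the arm can. A call with a number of a shift or a turn outside -1 to 1 is refused whole. A call with a gripper value outside its range is refused whole. The fingers move at their own pace and stop on an object; "newtons" is the grip in N (left out, the last holds). Time passes only in rows, so rows that repeat a pose let the fingers close, or fill a call up. It gives the time, the measured TCP pose, the force, the opening and the grip force at its end, in the units of the state.
- sense(): the state, without advancing time (a new reading comes with each control period).
- snapshot(name): name is "side" or "top"; returns the picture (480x640x3 uint8, blue, green, red); there is no depth.
- camera_params(name): a dict with "vfov" (degrees; the focal length in pixels is half the picture's height over the tangent of half this angle, whatever the lens; pixels are square), "cx", "cy" (the principal point, pixels), "R" (3x3) and "t" (3): a world point X has camera coordinates R X + t. Camera axes: x right, y down, z forward; pixel columns grow to the right and rows downward; lengths in mm; the calibration is good to about 2 mm. A picture is of the moment at which its call begins. camera_params takes no time and is no camera call.
- hand_in(): hands the job in; it is judged then, once.
Trained networks look in the newest picture that a camera, given by its name, has taken for a name from the list of things; names that differ only in an ending like _2 or _b are one class to them, and where a whole thing is asked for, a point or a joint stands for the part that bears it (a point fixed in the world has none). Each returns a list of dicts, best first, with "conf" (0 to 1); they miss things now and then, are a little off and sometimes report something else, mostly with a low value. They report only what shows in the picture. A call takes as long as a camera call. They do not tell look-alikes from the thing itself.
- masks_of(camera, label): "pixels" (480x640 bool, what is visible of it) and "at" ([column, row] in pixels, amid what is visible of it).
- pinpoint(camera, label): "at" ([column, row] in pixels: a listed point, or the origin of a listed thing).
The state is a dict: "time": time; "joint_pos": joint angles; "qd": joint speeds; "joint_efforts": joint torques, N m; "tool_pos": TCP position; "tcp_rot": TCP orientation; "ft_force": force on the tool from outside, world axes, zero at the start; "wrist_torque": the same for the moment, N m; "finger_gap": finger opening in mm; "grip_force": force on a finger pad.
Only numpy, scipy, OpenCV 4.12 (cv2) and the standard library are available. Lean on these libraries where they do the work, as an engineer would, in place of code of your own. Each camera call takes 0.05 s, during which the arm holds its last target. There are 200 camera calls.

## Working session

There is one attempt and no reset: what is moved stays moved. The work goes in short steps, Python scripts to look and compute and a tool call to move; the robot and the scene stay as the last step left them, time stands still between calls to the robot, and variables do not carry over. Pictures are saved under pics/ and viewed, at most 10 in all, crops included, and the job is handed in when it is done.

Besides the shell and the picture viewer there is one more tool, called after "Emit:" in YAML: its name, and indented under it one key for each argument. step_arm: Moves the arm, as the interface text tells. Its arguments: {"type":"object","properties":{"targets":{"type":"array","items":{"type":"object","properties":{"angular":{"type":"array","items":{"type":"number","minimum":-1,"maximum":1}},"dp":{"type":"array","items":{"type":"number","minimum":-1,"maximum":1}},"fingers":{"type":"number"}}}},"newtons":{"type":"number"}},"required":["targets"]}

```bash
mkdir -p pics; cat > h.py <<'E'
import numpy as np, cv2
from bench import *
def ray(cam,px):
    p=camera_params(cam); f=240/np.tan(np.radians(p['vfov'])/2)
    R=np.array(p['R']);t=np.array(p['t'])
    d=R.T@np.array([(px[0]-p['cx'])/f,(px[1]-p['cy'])/f,1]); return -R.T@t,d
def at(cam,px,z):
    o,d=ray(cam,px); return o+d*(z-o[2])/d[2]
def proj(cam,X):
    p=camera_params(cam); f=240/np.tan(np.radians(p['vfov'])/2)
    c=np.array(p['R'])@np.array(X,float)+np.array(p['t']); return np.array([c[0]/c[2]*f+p['cx'],c[1]/c[2]*f+p['cy']])
E
python3 - <<'E'
from h import *
for c in ['top','side']:
    cv2.imwrite(f'pics/{c}0.png',snapshot(c))
    print(c,{k:np.round(v,3).tolist() for k,v in camera_params(c).items()})
Z=dict(cold_plate=0,waste_tray=0,block_rack=0,scraper_grip=70,stand=0,wax1_mid=79.5,mould1_mid=86)
for n,z in Z.items():
    for r in pinpoint('top',n): print(n,round(r['conf'],2),np.round(r['at']),np.round(at('top',r['at'],z)))
print(sense())
E
```

```text
top {'vfov': 49.31, 'cx': 317.938, 'cy': 238.55, 'R': [[-0.008, -1.0, 0.015], [-0.98, 0.005, -0.197], [0.197, -0.017, -0.98]], 't': [-13.053, 576.68, 1125.899]}
side {'vfov': 42.894, 'cx': 315.274, 'cy': 237.361, 'R': [[0.993, -0.116, 0.006], [-0.08, -0.722, -0.687], [0.084, 0.682, -0.727]], 't': [-559.681, 90.28, 1258.83]}
cold_plate 0.88 [244. 236.] [594. 159.   0.]
cold_plate 0.71 [482. 267.] [ 518. -404.    0.]
waste_tray 0.63 [160. 228.] [615. 356.   0.]
block_rack 0.93 [326. 244.] [574. -38.   0.]
scraper_grip 0.98 [482. 265.] [ 512. -381.   70.]
stand 0.98 [474. 272.] [ 507. -384.    0.]
wax1_mid 0.89 [217. 223.] [609. 207.  80.]
mould1_mid 0.78 [270. 188.] [686.  90.  86.]
{'time': 0.45, 'joint_pos': array([-7.55975277e+01,  7.47406769e+00,  8.52719139e+01, -5.15881834e-04,
        8.72620137e+01, -4.89319893e+00]), 'qd': array([ 0.05540875,  0.00905977, -0.03693401,  0.05017661, -0.0383342 ,
        0.02746014]), 'joint_efforts': array([-1.09558230e-03, -5.68599951e+01, -5.00225008e+01, -2.66561901e-04,
        4.00173099e-03,  4.48824994e-05]), 'tool_pos': array([ 198.27171973, -566.24907959,  199.72247404]), 'tcp_rot': array([-1.79991990e+02, -1.68576390e-04,  1.92956959e+01]), 'ft_force': array([-0.18368929, -1.05168783,  0.13444391]), 'wrist_torque': array([ 0.05791771,  0.03320887, -0.0110581 ]), 'grip_force': 0.0, 'finger_gap': 85.0561330794192}
```

View pics/top0.png

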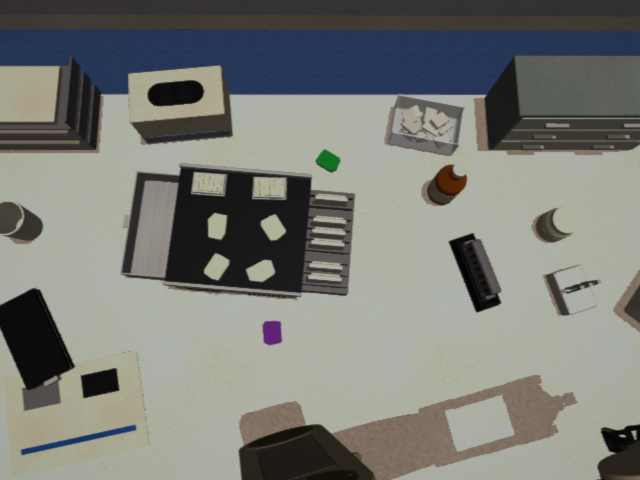

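View pics/side0.png

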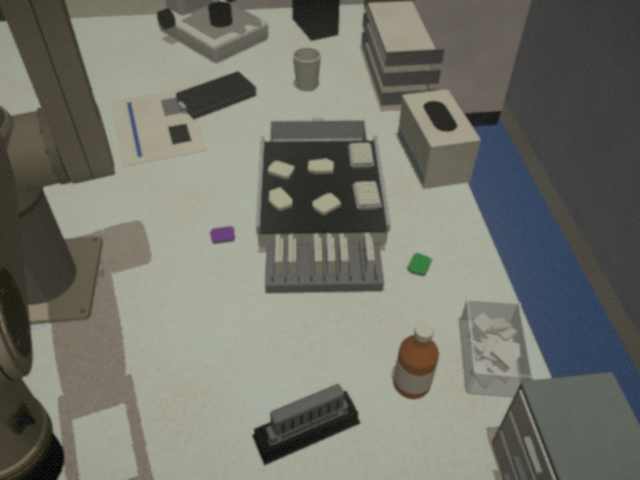

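The top view shows the plate at about (239,232), with the waste tray to its left (150,225) and the rack to its right (328,243). The wax lies at (217,226), (273,228), (216,267) and (261,271), and the moulds at (209,184) and (269,188). The scraper is in its stand at about (475,272). The side view agrees.

```bash
python3 - <<'E'
from h import *
snapshot('top')
# plate top from the picture: dark region corners via mask
img=cv2.imread('pics/top0.png')
def rect(px,z,cam='top'):
    ys,xs=np.nonzero(px); P=np.array([at(cam,(x,y),z)[:2] for x,y in zip(xs,ys)],np.float32)
    return cv2.minAreaRect(P)
g=img.max(2); m=np.zeros(g.shape,np.uint8); m[160:300,160:312]=(g[160:300,160:312]<45)
n,l,s,c=cv2.connectedComponentsWithStats(m); k=1+np.argmax(s[1:,4]); print('dark',s[k],rect(l==k,75))
for n,z in [('scraper_grip',96),('stand',34),('waste_tray',60),('block_rack',40),('wax1_mid',84),('mould1_mid',98)]:
    for r in masks_of('top',n):
        if r['conf']>.3: print(n,round(r['conf'],2),np.round(r['at']),[np.round(v,1) for v in rect(r['pixels'],z)])
snapshot('side')
for n,z in [('scraper_grip',70),('stand',0),('cold_plate',0),('waste_tray',0)]:
    for cam in ('top','side'):
        for r in pinpoint(cam,n)[:2]: print(cam,n,round(r['conf'],2),np.round(r['at']),np.round(at(cam,r['at'],z)))
E
```

```text
Traceback (most recent call last):
  File "h.py", line 8, in at
    o,d=ray(cam,px); return o+d*(z-o[2])/d[2]
        ~~~^^^^^^^^
  File "h.py", line 4, in ray
    p=camera_params(cam); f=240/np.tan(np.radians(p['vfov'])/2)
ValueError: time passes only in moves, steps and waits
```

```bash
sed -i 's/^from bench import \*/from bench import *\nimport functools\ncamera_params=functools.lru_cache(camera_params)/' h.py; python3 - <<'E'
from h import *
snapshot('top')
img=cv2.imread('pics/top0.png')
def rect(px,z,cam='top'):
    ys,xs=np.nonzero(px); P=np.array([at(cam,(x,y),z)[:2] for x,y in zip(xs,ys)],np.float32)
    return [np.round(v,1) for v in cv2.minAreaRect(P)]
g=img.max(2); m=np.zeros(g.shape,np.uint8); m[160:300,160:312]=(g[160:300,160:312]<45)
n,l,s,c=cv2.connectedComponentsWithStats(m); k=1+np.argmax(s[1:,4]); print('dark',s[k],rect(l==k,75))
for n,z in [('scraper_grip',96),('stand',34),('waste_tray',60),('block_rack',40),('wax1_mid',84),('mould1_mid',98)]:
    for r in masks_of('top',n):
        if r['conf']>.3: print(n,round(r['conf'],2),np.round(r['at']),rect(r['pixels'],z))
for cam in ('top','side'):
    if cam=='side': snapshot('side')
    for n,z in [('scraper_grip',70),('stand',0),('cold_plate',0),('waste_tray',0)]:
        for r in pinpoint(cam,n)[:2]: print(cam,n,round(r['conf'],2),np.round(r['at']),np.round(at(cam,r['at'],z)))
E
```

```text
dark [  160   168   152   124 11660] [array([599.4, 175.3]), array([352.2, 260.4]), np.float64(84.8)]
scraper_grip 0.57 [479. 266.] [array([ 501.2, -369.4]), array([132.6,  46.1]), np.float64(18.6)]
stand 0.57 [467. 276.] [array([ 501.3, -373.7]), array([171. ,  59.5]), np.float64(18.1)]
waste_tray 0.71 [148. 224.] [array([611.5, 368.5]), array([112.3, 247.2]), np.float64(84.0)]
waste_tray 0.52 [271. 187.] [array([694.1,  94.6]), array([78.2, 55. ]), np.float64(89.8)]
block_rack 0.7 [328. 246.] [array([572.6, -39.8]), array([106.8, 242.2]), np.float64(83.9)]
wax1_mid 0.88 [219. 224.] [array([599.8, 207.4]), array([40. , 56.7]), np.float64(89.7)]
mould1_mid 0.94 [268. 188.] [array([683.8,  92.7]), array([73.5, 50.9]), np.float64(89.8)]
mould1_mid 0.54 [326. 244.] [array([562.4, -37.8]), array([ 98.6, 227.7]), np.float64(84.7)]
top scraper_grip 0.57 [482. 266.] [ 509. -382.   70.]
top stand 0.56 [474. 270.] [ 510. -385.    0.]
top cold_plate 0.56 [242. 238.] [592. 163.   0.]
top waste_tray 0.6 [159. 229.] [614. 358.   0.]
side scraper_grip 0.64 [307. 409.] [ 505. -383.   70.]
side stand 0.58 [305. 431.] [ 502. -386.    0.]
side cold_plate 0.97 [323. 206.] [600. 158.   0.]
side waste_tray 0.71 [318. 153.] [611. 354.   0.]
```

```bash
cat > go.py <<'E'
# usage: go.py x y z yaw  -> dp, angular (units of move) from the present pose
import sys; from h import *
from scipy.spatial.transform import Rotation as Ro
s=sense(); R=Ro.from_euler('xyz',s['tcp_rot'],degrees=True); a=list(map(float,sys.argv[1:]))
print('now',np.round(s['tool_pos'],1),np.round(s['tcp_rot'],1),'t',round(s['time'],2),'f',np.round(s['ft_force'],1),'gap',round(s['finger_gap'],1))
for i in range(0,len(a),4):
    x,y,z,w=a[i:i+4]
    print('dp',np.round(R.inv().apply(np.array([x,y,z])-s['tool_pos'])/200,3),'ang',np.round((R.inv()*Ro.from_euler('xyz',[180,0,w],degrees=True)).as_rotvec()/np.pi,4))
E
python3 go.py 507 -382.5 120 18.5
```

```text
now [ 198.3 -566.3  199.8] [-180.     0.    19.3] t 1.3 f [0.2 0.1 0.5] gap 85.7
dp [ 1.76  -0.357  0.399] ang [-0.      0.      0.0044]
```

Emit:
step_arm:
  targets:
    - {"dp": [0.25,-0.05,0],"fingers": 0}
    - {"dp": [0.55,-0.11,0],"fingers": 0}
    - {"dp": [0.85,-0.17,0],"fingers": 0}
    - {"dp": [1,-0.35,0],"fingers": 0}
    - {"dp": [1,-0.357,0.2],"fingers": 0,"angular": [0,0,0.0044]}
    - {"dp": [1,-0.357,0.2],"fingers": 0,"angular": [0,0,0.0044]}
    - {"dp": [1,-0.357,0.2],"fingers": 0,"angular": [0,0,0.0044]}
    - {"dp": [1,-0.357,0.2],"fingers": 0,"angular": [0,0,0.0044]}

```text
validation failed for argument at $.ta...
```

```bash
python3 go.py 507 -382.5 160 18.5 507 -382.5 53 18.5
```

```text
now [ 198.3 -566.3  199.8] [-180.     0.    19.3] t 1.3 f [0.2 0.1 0.5] gap 85.7
dp [ 1.76  -0.357  0.199] ang [-0.      0.      0.0044]
dp [ 1.76  -0.357  0.734] ang [-0.      0.      0.0044]
```

Emit:
step_arm:
  targets:
    - {"angular": [0,0,0],"dp": [0.25,-0.05,0],"fingers": 0}
    - {"angular": [0,0,0],"dp": [0.55,-0.11,0],"fingers": 0}
    - {"angular": [0,0,0],"dp": [0.85,-0.17,0],"fingers": 0}
    - {"angular": [0,0,0.0044],"dp": [1,-0.35,0],"fingers": 0}
    - {"angular": [0,0,0.0044],"dp": [1,-0.357,0.2],"fingers": 0}
    - {"angular": [0,0,0.0044],"dp": [1,-0.357,0.2],"fingers": 0}
    - {"angular": [0,0,0.0044],"dp": [1,-0.357,0.2],"fingers": 0}
    - {"angular": [0,0,0.0044],"dp": [1,-0.357,0.2],"fingers": 0}
  newtons: 80

```text
time: 2.3
tool_pos: [363.6, -434.2, 161.6]
tcp_rot: [179.9, -0.0, 18.4]
ft_force: [-1.0, -0.3, -0.4]
finger_gap: 84.9
grip_force: 0.0
```

```bash
python3 go.py 507 -382.5 160 18.5 507 -382.5 53 18.5
```

```text
now [ 363.6 -434.2  161.6] [179.9  -0.   18.4] t 2.3 f [-1.  -0.3 -0.4] gap 84.9
dp [ 0.762 -0.019  0.009] ang [ 0.0008 -0.0002 -0.0003]
dp [ 0.761 -0.02   0.544] ang [ 0.0008 -0.0002 -0.0003]
```

Emit:
step_arm:
  targets:
    - {"angular": [0,0,0],"dp": [0.3,-0.01,0],"fingers": 0}
    - {"angular": [0,0,0],"dp": [0.6,-0.02,0],"fingers": 0}
    - {"angular": [0,0,0],"dp": [0.76,-0.02,0],"fingers": 0}
    - {"angular": [0,0,0],"dp": [0.76,-0.02,0.1],"fingers": 0}
    - {"angular": [0,0,0],"dp": [0.76,-0.02,0.3],"fingers": 0}
    - {"angular": [0,0,0],"dp": [0.76,-0.02,0.48],"fingers": 0}
    - {"angular": [0,0,0],"dp": [0.76,-0.02,0.54],"fingers": 0}
    - {"angular": [0,0,0],"dp": [0.76,-0.02,0.54],"fingers": 0.3}

```text
time: 3.3
tool_pos: [505.3, -381.0, 51.3]
tcp_rot: [-179.9, 0.0, 18.4]
ft_force: [-0.2, -0.3, 1.2]
finger_gap: 70.0
grip_force: 0.0
```

```bash
python3 go.py 507 -382.5 53 18.5; python3 - <<'E'
from h import *
a=snapshot('top')[190:350,390:570]; b=snapshot('side')[340:480,220:400]
cv2.imwrite('pics/g1.png',np.hstack([cv2.resize(a,(400,360)),cv2.resize(b,(400,360))]))
E
```

```text
now [ 505.3 -381.    51.3] [-179.9    0.    18.4] t 3.3 f [-0.2 -0.3  1.2] gap 70.0
dp [ 0.006  0.01  -0.008] ang [-0.0004  0.0003 -0.0003]
```

View pics/g1.png

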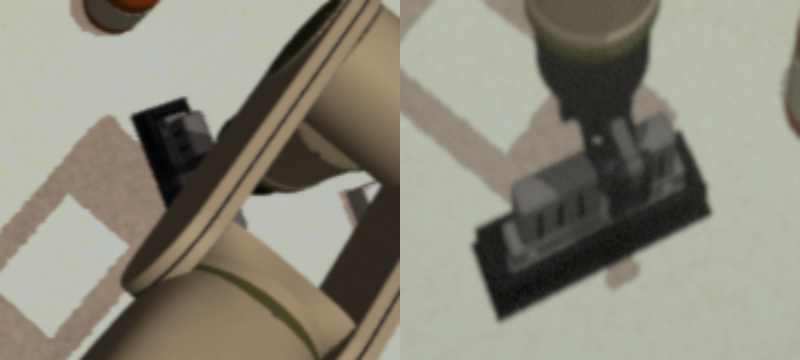

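The crop shows the open fingers straddling the grip near its middle (side crop, about (615,165)), so I'll close.

Emit:
step_arm:
  targets:
    - {"angular": [0,0,0],"dp": [0,0,0],"fingers": 0.6}
    - {"angular": [0,0,0],"dp": [0,0,0],"fingers": 1}
    - {"angular": [0,0,0],"dp": [0,0,0],"fingers": 1}
    - {"angular": [0,0,0],"dp": [0,0,0],"fingers": 1}
    - {"angular": [0,0,0],"dp": [0,0,0],"fingers": 1}
    - {"angular": [0,0,0],"dp": [0,0,0],"fingers": 1}
    - {"angular": [0,0,0],"dp": [0,0,0],"fingers": 1}
    - {"angular": [0,0,0],"dp": [0,0,0],"fingers": 1}
  newtons: 80

```text
time: 4.4
tool_pos: [507.3, -381.7, 53.6]
tcp_rot: [179.8, -0.1, 18.5]
ft_force: [0.6, 0.6, 6.5]
finger_gap: 22.0
grip_force: 80.5
```

Emit:
step_arm:
  targets:
    - {"angular": [0,0,0],"dp": [0,0,-0.05],"fingers": 1}
    - {"angular": [0,0,0],"dp": [0,0,-0.2],"fingers": 1}
    - {"angular": [0,0,0],"dp": [0,0,-0.4],"fingers": 1}
    - {"angular": [0,0,0],"dp": [0,0,-0.6],"fingers": 1}
    - {"angular": [0,0,0],"dp": [0,0,-0.8],"fingers": 1}
    - {"angular": [0,0,0],"dp": [0,0,-0.85],"fingers": 1}
    - {"angular": [0,0,0],"dp": [0,0,-0.85],"fingers": 1}
    - {"angular": [0,0,0],"dp": [0,0,-0.85],"fingers": 1}

```text
time: 5.4
tool_pos: [505.4, -379.9, 218.9]
tcp_rot: [-179.8, 0.1, 18.5]
ft_force: [-0.1, -0.4, -2.5]
finger_gap: 21.8
grip_force: 79.5
```

```bash
python3 - <<'E'
from h import *
im={c:snapshot(c) for c in('top','side')}
s=sense(); print(s['tool_pos'],s['tcp_rot'],s['ft_force'],s['time'])
g=s['tool_pos']+[0,0,19]
for c in im:
    q=proj(c,g); print(c,'grasp px',q,[(np.round(r['conf'],2),np.round(r['at'],1)) for r in pinpoint(c,'scraper_grip')])
    print([(np.round(r['conf'],2),np.round(r['at'])) for r in masks_of(c,'wax1_mid')])
x,y=map(int,proj('side',g)); b=im['side'][max(0,y-90):y+90,x-100:x+100]
cv2.imwrite('pics/g2.png',np.hstack([cv2.resize(b,None,fx=2,fy=2),cv2.resize(im['top'][155:305,150:320],(400,360))] if b.shape[0]==180 else [b]))
E
```

```text
[ 505.46153965 -379.96655848  219.19291461] [-1.79803842e+02  1.10861792e-01  1.85049945e+01] [ 0.15629468 -0.3508151  -2.54134322] 5.5
top grasp px [509.834315   255.46514829] [(np.float64(0.76), array([508.7, 254.6]))]
[(np.float64(0.9), array([218., 224.]))]
side grasp px [306.66618646 350.33518838] [(np.float64(0.71), array([305.3, 352.8]))]
[(np.float64(0.5), array([362., 160.]))]
```

View pics/g2.png

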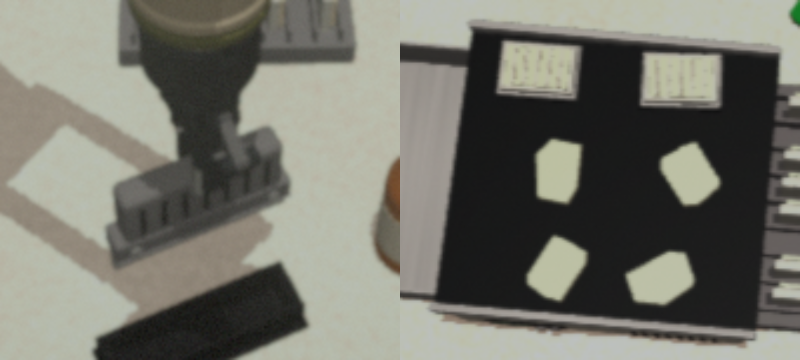

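```bash
cat >> h.py <<'E'
C=np.array([595,159.]);psi=np.radians(-6)
Rp=np.array([[np.cos(psi),-np.sin(psi)],[np.sin(psi),np.cos(psi)]])
def toP(p): return (np.asarray(p)[...,:2]-C)@Rp
def toW(p): return np.asarray(p)@Rp.T+C
E
python3 - <<'E'
from h import *
im=cv2.imread('pics/top0.png'); g=im.max(2)
m=np.zeros(g.shape,np.uint8); m[168:292,172:300]=g[168:292,172:300]>120
n,l,s,c=cv2.connectedComponentsWithStats(m)
for k in range(1,n):
    if s[k,4]<100: continue
    ys,xs=np.nonzero(l==k); z=84 if c[k][1]>205 else 98
    P=toP(np.array([at('top',p,z) for p in zip(xs,ys)])); print(np.round(c[k]),s[k,4],'x',np.round([P[:,0].min(),P[:,0].max()]),'y',np.round([P[:,1].min(),P[:,1].max()]))
for q in [(180,168),(310,176),(302,294),(165,288)]: print(q,np.round(toP(at('top',q,83)),0))
s=sense();print(s['joint_pos'])
E
```

```text
[268. 170.] 390 x [128. 148.] y [-121.   79.]
[209. 183.] 634 x [ 68. 117.] y [ 42. 113.]
[269. 187.] 629 x [ 73. 122.] y [-96. -21.]
[173. 196.] 122 x [ 1. 86.] y [145. 158.]
[217. 226.] 410 x [-27.  30.] y [30. 70.]
[273. 227.] 408 x [-17.  38.] y [-103.  -47.]
[216. 266.] 412 x [-117.  -61.] y [13. 63.]
[261. 271.] 437 x [-111.  -64.] y [-89. -27.]
[222. 287.] 286 x [-137. -128.] y [-111.  128.]
(180, 168) [126. 150.]
(310, 176) [ 137. -145.]
(302, 294) [-130. -154.]
(165, 288) [-147.  142.]
[-4.15793398e+01  1.22369341e+01  7.77634086e+01  2.31670685e-03
  9.00747442e+01  2.99143861e+01]
```

The scraper hangs upright and centred in the gripper, clear of its stand. The top crop on the right shows all four wax pieces and both moulds undisturbed. Next I'll carry it over to the rack end of the plate.

Emit:
step_arm:
  targets:
    - {"angular": [0,0,0.02],"dp": [0.06,-0.15,0],"fingers": 1}
    - {"angular": [0,0,0.05],"dp": [0.14,-0.35,0],"fingers": 1}
    - {"angular": [0,0,0.09],"dp": [0.24,-0.6,0],"fingers": 1}
    - {"angular": [0,0,0.12],"dp": [0.34,-0.85,0],"fingers": 1}
    - {"angular": [0,0,0.136],"dp": [0.4,-1,0],"fingers": 1}
    - {"angular": [0,0,0.136],"dp": [0.4,-1,0],"fingers": 1}
    - {"angular": [0,0,0.136],"dp": [0.4,-1,0],"fingers": 1}
    - {"angular": [0,0,0.136],"dp": [0.4,-1,0],"fingers": 1}

```text
time: 6.7
tool_pos: [518.6, -166.7, 221.7]
tcp_rot: [180.0, 0.0, -6.0]
ft_force: [0.5, 0.6, -2.3]
finger_gap: 21.5
grip_force: 79.6
```

```bash
python3 go.py 536.9 36.4 219 -6 536.9 36.4 125 -6
```

```text
now [ 518.6 -166.7  221.7] [180.   0.  -6.] t 6.7 f [ 0.5  0.6 -2.3] gap 21.5
dp [-0.016 -1.02   0.013] ang [ 0.0001  0.     -0.0001]
dp [-0.016 -1.02   0.483] ang [ 0.0001  0.     -0.0001]
```

Emit:
step_arm:
  targets:
    - {"angular": [0,0,0],"dp": [0,-0.15,0],"fingers": 1}
    - {"angular": [0,0,0],"dp": [0,-0.4,0],"fingers": 1}
    - {"angular": [0,0,0],"dp": [-0.01,-0.7,0],"fingers": 1}
    - {"angular": [0,0,0],"dp": [-0.016,-0.95,0],"fingers": 1}
    - {"angular": [0,0,0],"dp": [-0.016,-1,0.05],"fingers": 1}
    - {"angular": [0,0,0],"dp": [-0.016,-1,0.25],"fingers": 1}
    - {"angular": [0,0,0],"dp": [-0.016,-1,0.38],"fingers": 1}
    - {"angular": [0,0,0],"dp": [-0.016,-1,0.38],"fingers": 1}

```text
time: 7.7
tool_pos: [534.2, 32.3, 142.7]
tcp_rot: [180.0, 0.3, -6.1]
ft_force: [-0.3, -0.2, -2.0]
finger_gap: 21.5
grip_force: 79.6
```

```bash
python3 go.py 536.9 36.4 125 -6; python3 - <<'E'
from h import *
b=snapshot('side')[110:300,220:430]
cv2.imwrite('pics/g3.png',cv2.resize(b,None,fx=3,fy=3))
E
```

```text
now [534.2  32.3 142.7] [180.    0.3  -6.1] t 7.7 f [-0.3 -0.2 -2. ] gap 21.5
dp [ 0.012 -0.022  0.088] ang [ 0.0002  0.0019 -0.0003]
```

View pics/g3.png

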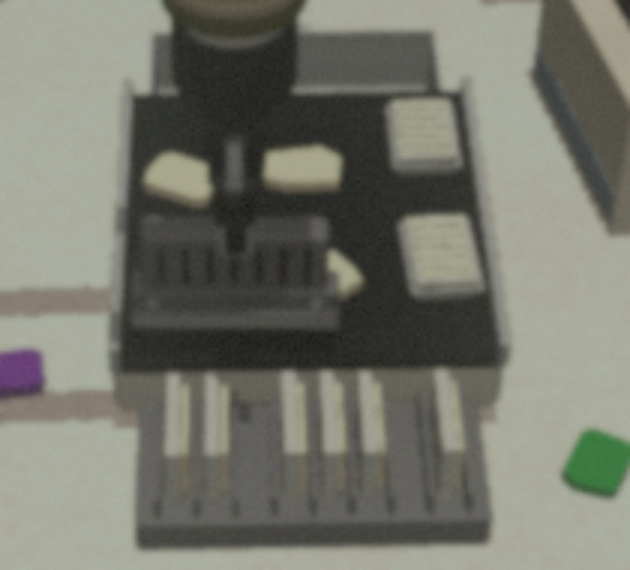

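The blade hangs at crop (132–340, 328), behind all four wax pieces. It is clear of the front rim (118) and of the moulds (385 and beyond). I'll lower it now.

Emit:
step_arm:
  targets:
    - {"angular": [0,0,0],"dp": [0.03,0,0.02],"fingers": 1}
    - {"angular": [0,0,0],"dp": [0.035,0,0.04],"fingers": 1}
    - {"angular": [0,0,0],"dp": [0.035,0,0.06],"fingers": 1}
    - {"angular": [0,0,0],"dp": [0.035,0,0.075],"fingers": 1}
    - {"angular": [0,0,0],"dp": [0.035,0,0.085],"fingers": 1}
    - {"angular": [0,0,0],"dp": [0.035,0,0.085],"fingers": 1}
    - {"angular": [0,0,0],"dp": [0.035,0,0.085],"fingers": 1}
    - {"angular": [0,0,0],"dp": [0.035,0,0.085],"fingers": 1}

```text
time: 8.75
tool_pos: [543.4, 32.8, 128.9]
tcp_rot: [-180.0, -0.0, -6.0]
ft_force: [-1.0, -0.0, -2.3]
finger_gap: 21.8
grip_force: 79.7
```

```bash
python3 -c "
from h import *
print(toW([[-40,-128],[-40,40],[-40,168]]))
s=sense();print(s['tool_pos'],s['ft_force'],s['tcp_rot'],toP(s['tool_pos']))"
```

```text
[[541.83948089  35.88233592]
 [559.40026272 202.96201435]
 [572.77990601 330.26081695]]
[543.41854989  32.80769001 128.94537329] [-0.97094849 -0.00684205 -2.31185088] [-1.79999578e+02 -1.48616736e-02 -5.97164880e+00] [ -38.10819329 -130.89274503]
```

Emit:
step_arm:
  targets:
    - {"angular": [0,0,0],"dp": [0,0,0.015],"fingers": 1}
    - {"angular": [0,0,0],"dp": [0,0,0.03],"fingers": 1}
    - {"angular": [0,0,0],"dp": [0,0,0.03],"fingers": 1}
    - {"angular": [0,0,0],"dp": [0,-0.03,0.03],"fingers": 1}
    - {"angular": [0,0,0],"dp": [0,-0.09,0.03],"fingers": 1}
    - {"angular": [0,0,0],"dp": [0,-0.16,0.03],"fingers": 1}
    - {"angular": [0,0,0],"dp": [0,-0.23,0.03],"fingers": 1}
    - {"angular": [0,0,0],"dp": [0,-0.3,0.03],"fingers": 1}

```text
time: 9.75
tool_pos: [549.6, 93.8, 122.7]
tcp_rot: [-180.0, 0.0, -5.9]
ft_force: [0.1, -0.7, -1.9]
finger_gap: 21.3
grip_force: 79.7
```

```bash
python3 - <<'E'
from h import *
b=snapshot('side')[110:300,220:430]
s=sense();print(s['tool_pos'],s['ft_force'],s['tcp_rot'],toP(s['tool_pos']))
cv2.imwrite('pics/g4.png',cv2.resize(b,None,fx=3,fy=3))
E
```

```text
[549.68992018  95.29091677 122.8365771 ] [-0.72076144  0.65450848 -1.32797322] [-1.79934232e+02 -3.52510787e-03 -5.91072231e+00] [-38.4024539  -68.09627122]
```

View pics/g4.png

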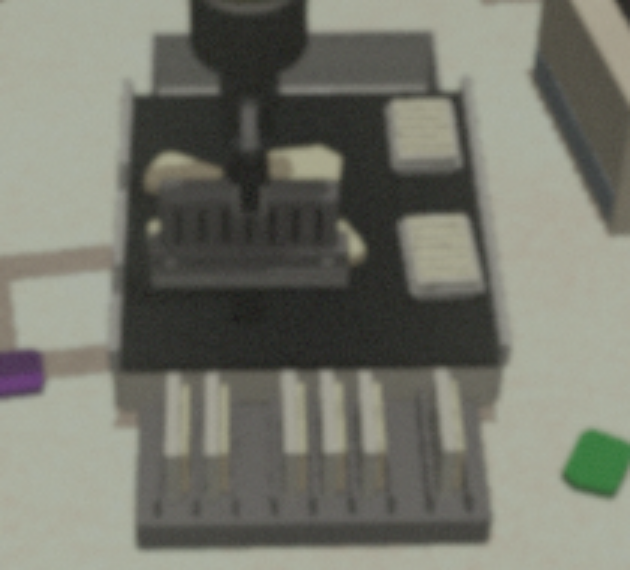

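Both near pieces are moving ahead of the blade. Wax2 sticks out about 10 mm at its right end (355,250), and the moulds have not moved. I'll keep pushing.

Emit:
step_arm:
  targets:
    - {"angular": [0,0,0],"dp": [0,-0.08,0],"fingers": 1}
    - {"angular": [0,0,0],"dp": [0,-0.16,0],"fingers": 1}
    - {"angular": [0,0,0],"dp": [0,-0.24,0],"fingers": 1}
    - {"angular": [0,0,0],"dp": [0,-0.32,0],"fingers": 1}
    - {"angular": [0,0,0],"dp": [0,-0.4,0],"fingers": 1}
    - {"angular": [0,0,0],"dp": [0,-0.48,0],"fingers": 1}
    - {"angular": [0,0,0],"dp": [0,-0.56,0],"fingers": 1}
    - {"angular": [0,0,0],"dp": [0,-0.64,0],"fingers": 1}

```text
time: 10.8
tool_pos: [563.0, 220.8, 122.8]
tcp_rot: [180.0, -0.0, -6.0]
ft_force: [1.0, -0.9, -2.8]
finger_gap: 21.6
grip_force: 79.7
```

```bash
python3 - <<'E'
from h import *
b=snapshot('side')[90:280,220:430]
s=sense();print(s['tool_pos'],s['ft_force'],s['tcp_rot'],toP(s['tool_pos']))
cv2.imwrite('pics/g5.png',np.hstack([cv2.resize(b,(400,360)),cv2.resize(snapshot('top')[155:305,115:285],(400,360))]))
E
```

```text
[562.91211639 222.74196637 122.80382097] [-2.09000057  1.38316988 -1.50849082] [-1.79923064e+02  1.14566106e-03 -5.92734436e+00] [-38.57495262  60.03868404]
```

View pics/g5.png

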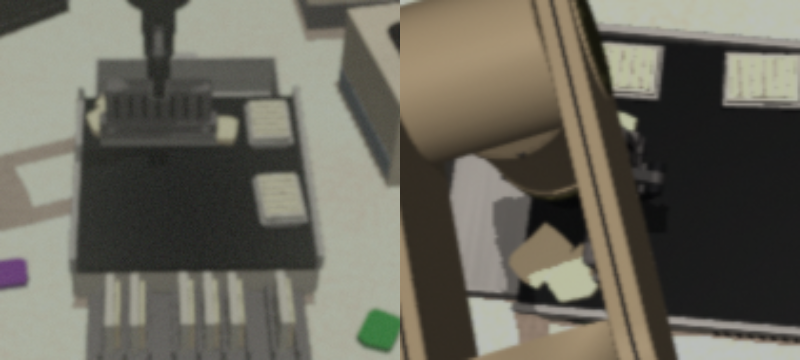

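Wax2 is working outwards past the blade's right end, to within about 10 mm of the near mould. I'll lift, step back, shift the blade toward the back and tilt it slightly so its back end leads.

Emit:
step_arm:
  targets:
    - {"angular": [0,0,0],"dp": [0,0.03,0],"fingers": 1}
    - {"angular": [0,0,0],"dp": [0,0.08,-0.07],"fingers": 1}
    - {"angular": [0,0,-0.02],"dp": [0.05,0.16,-0.15],"fingers": 1}
    - {"angular": [0,0,-0.044],"dp": [0.12,0.16,-0.15],"fingers": 1}
    - {"angular": [0,0,-0.044],"dp": [0.12,0.16,-0.15],"fingers": 1}
    - {"angular": [0,0,-0.044],"dp": [0.12,0.16,-0.05],"fingers": 1}
    - {"angular": [0,0,-0.044],"dp": [0.12,0.16,0],"fingers": 1}
    - {"angular": [0,0,-0.044],"dp": [0.12,0.16,0],"fingers": 1}

```text
time: 11.9
tool_pos: [582.2, 185.6, 122.6]
tcp_rot: [180.0, 0.1, 1.9]
ft_force: [-4.9, -0.8, 6.4]
finger_gap: 21.6
grip_force: 80.8
```

```bash
python3 - <<'E'
from h import *
b=snapshot('side')[90:240,230:420]
s=sense();print(s['tool_pos'],s['ft_force'],s['tcp_rot'],toP(s['tool_pos']))
cv2.imwrite('pics/g6.png',cv2.resize(b,None,fx=4,fy=4))
E
```

```text
[582.216926   185.54441144 122.59572349] [-5.58081076 -1.63149279  7.90173431] [1.79984165e+02 1.02336163e-01 1.93335222e+00] [-15.48769352  25.06280329]
```

View pics/g6.png

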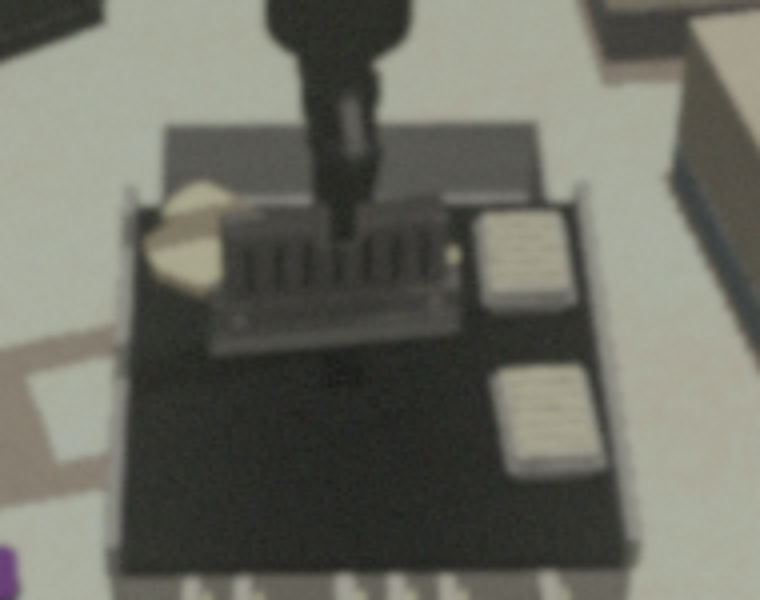

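Wax2 is now fully covered by the blade, with its right edge at (455,255). The blade presses lightly on the plate, so I'll raise it 2 mm and push.

Emit:
step_arm:
  targets:
    - {"angular": [0,0,0],"dp": [0,0,-0.01],"fingers": 1}
    - {"angular": [0,0,0],"dp": [0.01,-0.07,-0.01],"fingers": 1}
    - {"angular": [0,0,0],"dp": [0.02,-0.15,-0.01],"fingers": 1}
    - {"angular": [0,0,0],"dp": [0.03,-0.23,-0.01],"fingers": 1}
    - {"angular": [0,0,0],"dp": [0.043,-0.31,-0.01],"fingers": 1}
    - {"angular": [0,0,0],"dp": [0.055,-0.39,-0.01],"fingers": 1}
    - {"angular": [0,0,0],"dp": [0.066,-0.47,-0.01],"fingers": 1}
    - {"angular": [0,0,0],"dp": [0.077,-0.55,-0.01],"fingers": 1}

```text
time: 12.95
tool_pos: [595.1, 297.1, 124.8]
tcp_rot: [-180.0, 0.0, 1.9]
ft_force: [0.7, -0.4, -2.1]
finger_gap: 21.3
grip_force: 79.7
```

Emit:
step_arm:
  targets:
    - {"angular": [0,0,0],"dp": [0.011,-0.08,0],"fingers": 1}
    - {"angular": [0,0,0],"dp": [0.022,-0.16,0],"fingers": 1}
    - {"angular": [0,0,0],"dp": [0.026,-0.19,0],"fingers": 1}
    - {"angular": [0,0,0],"dp": [0.026,-0.19,0],"fingers": 1}
    - {"angular": [0,0,0],"dp": [0.026,-0.19,0],"fingers": 1}
    - {"angular": [0,0,0],"dp": [0.02,-0.15,-0.1],"fingers": 1}
    - {"angular": [0,0,0],"dp": [0,0,-0.3],"fingers": 1}
    - {"angular": [0,0,0],"dp": [-0.05,0.3,-0.3],"fingers": 1}

```text
time: 13.95
tool_pos: [590.0, 236.2, 191.7]
tcp_rot: [-179.8, -0.6, 2.1]
ft_force: [2.3, -0.6, -2.3]
finger_gap: 21.6
grip_force: 79.7
```

Emit:
step_arm:
  targets:
    - {"angular": [0,0,0],"dp": [-0.05,0.2,0],"fingers": 1}
    - {"angular": [0,0,0],"dp": [-0.1,0.5,0],"fingers": 1}
    - {"angular": [0,0,0],"dp": [-0.1,0.5,0],"fingers": 1}
    - {"angular": [0,0,0],"dp": [-0.1,0.5,0],"fingers": 1}
    - {"angular": [0,0,0],"dp": [-0.1,0.5,0],"fingers": 1}
    - {"angular": [0,0,0],"dp": [-0.1,0.5,0],"fingers": 1}
    - {"angular": [0,0,0],"dp": [-0.1,0.5,0],"fingers": 1}
    - {"angular": [0,0,0],"dp": [-0.1,0.5,0],"fingers": 1}

```text
time: 14.95
tool_pos: [570.4, 135.4, 184.6]
tcp_rot: [180.0, 0.0, 2.0]
ft_force: [-0.3, -0.7, -2.8]
finger_gap: 21.7
grip_force: 79.8
```

```bash
python3 - <<'E'
from h import *
b=snapshot('side')[90:240,230:420]
s=sense();print(s['tool_pos'],s['ft_force'],s['tcp_rot'],toP(s['tool_pos']))
cv2.imwrite('pics/g7.png',np.hstack([cv2.resize(b,(420,360)),cv2.resize(snapshot('top')[155:305,115:285],(380,360))]))
for r in masks_of('top','wax1_mid')+masks_of('side','wax1_mid'): print(r['conf'],r['at'])
E
```

```text
[570.45109724 135.26225079 184.60649636] [-0.20105036 -1.10555038 -1.59552357] [1.79995609e+02 1.81809200e-02 1.97462526e+00] [-21.93315086 -26.17377042]
0.62 [311.3, 152.6]
```

View pics/g7.png

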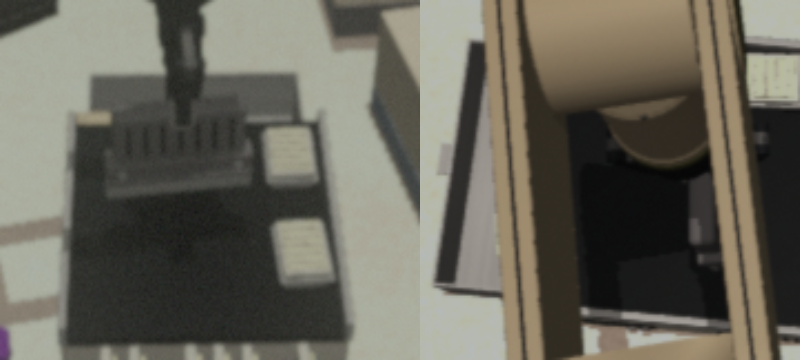

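One piece is left at the front-left corner by the tray (side crop about (95,118)). Both moulds look untouched. I'll locate that piece numerically.

```bash
python3 - <<'E'
from h import *
im=snapshot('side'); m=np.zeros(im.shape[:2],np.uint8); R=im[125:230,258:380].astype(int)
m[125:230,258:380]=((R.max(2)>130)&(R[...,2]-R[...,0]>12))
n,l,s,c=cv2.connectedComponentsWithStats(m)
for k in range(1,n):
    if s[k,4]>12:
        x,y,w,h,a=s[k]; print(s[k],np.round(toP([at('side',p,82) for p in [(x,y),(x+w,y),(x,y+h),(x+w,y+h)]])).tolist())
for p in [(-130,150,75),(-130,-150,75),(0,150,75)]: print(p,proj('side',[*toW(p[:2]),p[2]]))
w=toW([-52,60]); print(w)
E
python3 go.py 549.6 224.1 175 -6
```

```text
[371 125   9   9  26] [[125.0, 201.0], [148.0, 201.0], [123.0, 165.0], [144.0, 165.0]]
[367 128   8   7  34] [[115.0, 189.0], [134.0, 189.0], [113.0, 161.0], [132.0, 161.0]]
[263 135  17   6  71] [[-137.0, 162.0], [-96.0, 162.0], [-136.0, 139.0], [-96.0, 139.0]]
[351 143  21  20 366] [[73.0, 130.0], [123.0, 130.0], [69.0, 57.0], [117.0, 57.0]]
[355 182  25  23 454] [[74.0, -9.0], [130.0, -9.0], [70.0, -82.0], [124.0, -83.0]]
(-130, 150, 75) [265.89938855 140.45995177]
(-130, -150, 75) [259.45235076 230.47942945]
(0, 150, 75) [320.13894555 140.34116078]
[549.55656924 224.10679381]
now [570.5 135.  184.7] [180.    0.    1.9] t 15.2 f [ 1.1 -0.2 -2.5] gap 21.6
dp [-0.089 -0.449  0.049] ang [0.     0.     0.0441]
```

Emit:
step_arm:
  targets:
    - {"angular": [0,0,0.02],"dp": [-0.03,-0.1,0],"fingers": 1}
    - {"angular": [0,0,0.044],"dp": [-0.06,-0.3,0],"fingers": 1}
    - {"angular": [0,0,0.044],"dp": [-0.089,-0.449,0],"fingers": 1}
    - {"angular": [0,0,0.044],"dp": [-0.089,-0.449,0.1],"fingers": 1}
    - {"angular": [0,0,0.044],"dp": [-0.089,-0.449,0.22],"fingers": 1}
    - {"angular": [0,0,0.044],"dp": [-0.089,-0.449,0.3],"fingers": 1}
    - {"angular": [0,0,0.044],"dp": [-0.089,-0.449,0.302],"fingers": 1}
    - {"angular": [0,0,0.044],"dp": [-0.089,-0.449,0.302],"fingers": 1}

```text
time: 16.2
tool_pos: [550.0, 223.8, 124.7]
tcp_rot: [-180.0, -0.0, -6.0]
ft_force: [0.1, 0.0, -1.7]
finger_gap: 21.8
grip_force: 83.2
```

Emit:
step_arm:
  targets:
    - {"angular": [0,0,0],"dp": [0,-0.05,0],"fingers": 1}
    - {"angular": [0,0,0],"dp": [0,-0.12,0],"fingers": 1}
    - {"angular": [0,0,0],"dp": [0,-0.2,0],"fingers": 1}
    - {"angular": [0,0,0],"dp": [0,-0.28,0],"fingers": 1}
    - {"angular": [0,0,0],"dp": [0,-0.36,0],"fingers": 1}
    - {"angular": [0,0,0],"dp": [0,-0.44,0],"fingers": 1}
    - {"angular": [0,0,0],"dp": [0,-0.52,0],"fingers": 1}
    - {"angular": [0,0,0],"dp": [0,-0.56,0],"fingers": 1}

```text
time: 17.2
tool_pos: [561.3, 336.7, 124.3]
tcp_rot: [-180.0, 0.0, -5.9]
ft_force: [-0.4, -0.5, -2.3]
finger_gap: 21.8
grip_force: 83.2
```

Emit:
step_arm:
  targets:
    - {"angular": [0,0,0],"dp": [0,-0.03,0],"fingers": 1}
    - {"angular": [0,0,0],"dp": [0,-0.03,0],"fingers": 1}
    - {"angular": [0,0,0],"dp": [0,0,-0.1],"fingers": 1}
    - {"angular": [0,0,0],"dp": [0,0,-0.3],"fingers": 1}
    - {"angular": [0,0,0],"dp": [0,0.3,-0.5],"fingers": 1}
    - {"angular": [0,0,0],"dp": [0,0.6,-0.5],"fingers": 1}
    - {"angular": [0,0,0],"dp": [0,0.9,-0.5],"fingers": 1}
    - {"angular": [0,0,0],"dp": [0,1,-0.5],"fingers": 1}

```text
time: 18.2
tool_pos: [540.6, 132.7, 226.8]
tcp_rot: [180.0, -0.2, -6.2]
ft_force: [0.9, 0.0, -2.9]
finger_gap: 22.0
grip_force: 83.2
```

Emit:
step_arm:
  targets:
    - {"angular": [0,0,0],"dp": [0,0.15,0],"fingers": 1}
    - {"angular": [0,0,0],"dp": [0,0.4,0],"fingers": 1}
    - {"angular": [0,0,0],"dp": [0,0.65,0],"fingers": 1}
    - {"angular": [0,0,0],"dp": [0,0.9,0],"fingers": 1}
    - {"angular": [0,0,0],"dp": [0,1,0],"fingers": 1}
    - {"angular": [0,0,0],"dp": [0,1,0],"fingers": 1}
    - {"angular": [0,0,0],"dp": [0,1,0],"fingers": 1}
    - {"angular": [0,0,0],"dp": [0,1,0],"fingers": 1}

```text
time: 19.2
tool_pos: [519.9, -61.4, 224.8]
tcp_rot: [-180.0, -0.0, -5.9]
ft_force: [-0.2, -0.1, -1.9]
finger_gap: 21.4
grip_force: 83.2
```

```bash
cat > chk.py <<'E'
from h import *
for cam,(x0,y0,x1,y1) in {'side':(245,110,400,240),'top':(110,150,312,300)}.items():
    im=snapshot(cam); cv2.imwrite(f'pics/chk_{cam}.png',im); m=np.zeros(im.shape[:2],np.uint8); R=im[y0:y1,x0:x1].astype(int)
    m[y0:y1,x0:x1]=((R.max(2)>110)&(R[...,2]-R[...,0]>12))
    n,l,s,c=cv2.connectedComponentsWithStats(m)
    for k in range(1,n):
        if s[k,4]>15: x,y,w,h,a=s[k]; print(cam,s[k],np.round(toP([at(cam,p,z) for z in (82,10) for p in [(x,y),(x+w,y+h)]])).tolist())
    for q in masks_of(cam,'wax1_mid'): print('net',cam,round(q['conf'],2),q['at'])
E
python3 chk.py; python3 go.py 507 -382 200 18.5
```

```text
side [317 110  83  25 784] [[-6.0, 265.0], [192.0, 161.0], [-4.0, 368.0], [210.0, 256.0]]
side [393 131   7  13  29] [[177.0, 177.0], [189.0, 126.0], [194.0, 273.0], [206.0, 219.0]]
side [245 137  15   7  31] [[-180.0, 154.0], [-143.0, 127.0], [-192.0, 249.0], [-152.0, 220.0]]
side [350 143  22  20 378] [[70.0, 130.0], [117.0, 57.0], [78.0, 223.0], [129.0, 143.0]]
side [246 154  12   7  23] [[-173.0, 90.0], [-144.0, 65.0], [-185.0, 180.0], [-153.0, 152.0]]
side [381 155  19  85 885] [[140.0, 85.0], [155.0, -185.0], [154.0, 174.0], [170.0, -118.0]]
side [252 164   7  14  48] [[-157.0, 54.0], [-139.0, 6.0], [-167.0, 141.0], [-147.0, 88.0]]
side [245 179   9   8  28] [[-169.0, 2.0], [-148.0, -24.0], [-181.0, 85.0], [-157.0, 56.0]]
side [355 181  25  24 463] [[75.0, -5.0], [124.0, -83.0], [83.0, 76.0], [136.0, -7.0]]
side [245 225  13  14 129] [[-160.0, -141.0], [-131.0, -181.0], [-170.0, -70.0], [-139.0, -113.0]]
side [313 234   9   6  31] [[-20.0, -167.0], [-2.0, -184.0], [-19.0, -99.0], [0.0, -117.0]]
side [327 234   8   6  29] [[9.0, -167.0], [24.0, -184.0], [12.0, -99.0], [29.0, -11
[... 1425 characters left out ...]
, -177.0], [84.0, -105.0], [-135.0, -177.0]]
top [110 227  17  13 102] [[-25.0, 283.0], [-50.0, 241.0], [-11.0, 313.0], [-38.0, 268.0]]
top [117 242   8   9  34] [[-57.0, 262.0], [-75.0, 241.0], [-45.0, 290.0], [-65.0, 268.0]]
top [155 282   5   8  17] [[-136.0, 165.0], [-152.0, 152.0], [-129.0, 187.0], [-147.0, 173.0]]
top [132 287  11   4  27] [[-151.0, 213.0], [-157.0, 188.0], [-146.0, 238.0], [-153.0, 211.0]]
top [166 286  48  14 142] [[-142.0, 140.0], [-162.0, 33.0], [-136.0, 161.0], [-157.0, 47.0]]
net top 0.73 [269.3, 188.1]
net top 0.66 [166.8, 224.3]
now [519.8 -61.7 224.4] [-180.     0.    -5.9] t 19.4 f [-0.   0.6 -2.3] gap 21.7
dp [0.102 1.6   0.122] ang [-0.      0.     -0.1356]
```

The side view shows the plate clear and both moulds at their old pixels. The wax forms one blob in the tray (top (143–174, 205–275)). Next I'll return to the stand.

Emit:
step_arm:
  targets:
    - {"angular": [0,0,-0.02],"dp": [0.01,0.15,0],"fingers": 1}
    - {"angular": [0,0,-0.05],"dp": [0.03,0.35,0],"fingers": 1}
    - {"angular": [0,0,-0.09],"dp": [0.05,0.6,0],"fingers": 1}
    - {"angular": [0,0,-0.12],"dp": [0.08,0.85,0],"fingers": 1}
    - {"angular": [0,0,-0.136],"dp": [0.1,1,0],"fingers": 1}
    - {"angular": [0,0,-0.136],"dp": [0.1,1,0],"fingers": 1}
    - {"angular": [0,0,-0.136],"dp": [0.1,1,0],"fingers": 1}
    - {"angular": [0,0,-0.136],"dp": [0.1,1,0],"fingers": 1}

```text
time: 20.4
tool_pos: [519.0, -262.1, 224.4]
tcp_rot: [-180.0, -0.0, 18.6]
ft_force: [0.2, -0.2, -1.5]
finger_gap: 21.8
grip_force: 83.2
```

```bash
python3 go.py 506.4 -380.8 222 18.5
```

```text
now [ 519.  -262.1  224.4] [-180.    -0.    18.6] t 20.4 f [ 0.2 -0.2 -1.5] gap 21.8
dp [-0.249  0.542  0.012] ang [-0.0001 -0.      0.0004]
```

Emit:
step_arm:
  targets:
    - {"angular": [0,0,0],"dp": [-0.06,0.13,0],"fingers": 1}
    - {"angular": [0,0,0],"dp": [-0.15,0.33,0],"fingers": 1}
    - {"angular": [0,0,0],"dp": [-0.23,0.5,0.01],"fingers": 1}
    - {"angular": [0,0,0],"dp": [-0.249,0.542,0.012],"fingers": 1}
    - {"angular": [0,0,0],"dp": [-0.249,0.542,0.012],"fingers": 1}
    - {"angular": [0,0,0],"dp": [-0.249,0.542,0.012],"fingers": 1}
    - {"angular": [0,0,0],"dp": [-0.249,0.542,0.012],"fingers": 1}
    - {"angular": [0,0,0],"dp": [-0.249,0.542,0.012],"fingers": 1}

```text
time: 21.4
tool_pos: [506.3, -381.2, 222.2]
tcp_rot: [180.0, -0.0, 18.6]
ft_force: [0.9, 0.3, -1.1]
finger_gap: 21.8
grip_force: 83.2
```

```bash
python3 go.py 506.4 -380.8 100 18.5 506.4 -380.8 52 18.5; python3 - <<'E'
from h import *
im={c:snapshot(c) for c in('top','side')}
s=sense(); print(np.round(s['tool_pos'],1),s['time']); g=s['tool_pos']+[0,0,19]
for c in im:
    print(c,'grasp px',proj(c,g),[np.round(r['at'],1) for r in pinpoint(c,'scraper_grip')])
    for r in masks_of(c,'scraper_grip')[:1]:
        ys,xs=np.nonzero(r['pixels']); print(cv2.minAreaRect(np.c_[xs,ys].astype(np.float32)))
r=pinpoint('side','stand'); print([ (x['conf'],x['at'],at('side',x['at'],0)) for x in r])
a=cv2.imread('pics/chk_top.png')[150:300,110:300]
b=im['side'][280:480,220:400]
cv2.imwrite('pics/g8.png',np.hstack([cv2.resize(a,(456,360)),cv2.resize(b,(324,360))]))
E
```

```text
now [ 506.3 -381.2  222.2] [180.   -0.   18.6] t 21.4 f [ 0.9  0.3 -1.1] gap 21.8
dp [ 0.001 -0.002  0.611] ang [ 0.0001 -0.0001  0.0003]
dp [ 0.001 -0.002  0.851] ang [ 0.0001 -0.0001  0.0003]
[ 506.1 -381.6  222.2] 21.5
top grasp px [511.21770038 254.85210576] [array([511.5, 252.3])]
((508.0846252441406, 255.1769256591797), (69.427734375, 24.551008224487305), 66.9295883178711)
side grasp px [307.251464   350.08439358] [array([306. , 352.2])]
((302.44384765625, 356.5650939941406), (40.76923370361328, 100.8461685180664), 67.38013458251953)
[(0.87, [305.6, 434.0], array([ 501.40421014, -391.32107955,    0.        ]))]
```

View pics/g8.png

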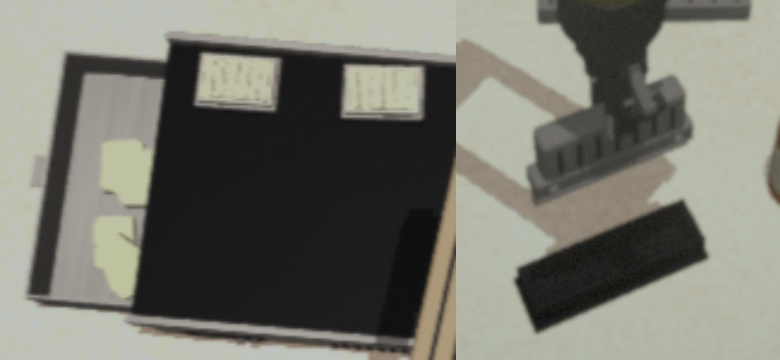

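The plate is clear, all the wax is in the tray (crop (95–150, 140–295)), and both moulds are in place. The scraper hangs upright and unslipped above the stand, so I'll lower it.

Emit:
step_arm:
  targets:
    - {"angular": [0,0,0],"dp": [0,0,0.15],"fingers": 1}
    - {"angular": [0,0,0],"dp": [0,0,0.35],"fingers": 1}
    - {"angular": [0,0,0],"dp": [0,0,0.55],"fingers": 1}
    - {"angular": [0,0,0],"dp": [0,0,0.65],"fingers": 1}
    - {"angular": [0,0,0],"dp": [0,0,0.69],"fingers": 1}
    - {"angular": [0,0,0],"dp": [0,0,0.73],"fingers": 1}
    - {"angular": [0,0,0],"dp": [0,0,0.75],"fingers": 1}
    - {"angular": [0,0,0],"dp": [0,0,0.75],"fingers": 1}

```text
time: 22.75
tool_pos: [506.3, -382.2, 72.6]
tcp_rot: [180.0, -0.0, 18.5]
ft_force: [-0.9, -0.3, -0.6]
finger_gap: 21.7
grip_force: 83.1
```

```bash
python3 go.py 506.4 -380.8 53 18.5
```

```text
now [ 506.3 -382.2   72.6] [180.   -0.   18.5] t 22.75 f [-0.9 -0.3 -0.6] gap 21.7
dp [ 0.003 -0.006  0.098] ang [ 0.0002 -0.0001  0.    ]
```

Edge is inside the trough without contact (about 26 mm vs 34 mm top). Going on to the floor.

Emit:
step_arm:
  targets:
    - {"angular": [0,0,0],"dp": [0,0,0.02],"fingers": 1}
    - {"angular": [0,0,0],"dp": [0,0,0.04],"fingers": 1}
    - {"angular": [0,0,0],"dp": [0,0,0.06],"fingers": 1}
    - {"angular": [0,0,0],"dp": [0,0,0.075],"fingers": 1}
    - {"angular": [0,0,0],"dp": [0,0,0.085],"fingers": 1}
    - {"angular": [0,0,0],"dp": [0,0,0.093],"fingers": 1}
    - {"angular": [0,0,0],"dp": [0,0,0.096],"fingers": 1}
    - {"angular": [0,0,0],"dp": [0,0,0.096],"fingers": 1}

```text
time: 23.75
tool_pos: [506.0, -381.9, 52.8]
tcp_rot: [180.0, -0.0, 18.5]
ft_force: [1.0, 0.3, -1.6]
finger_gap: 21.7
grip_force: 83.2
```

Emit:
step_arm:
  targets:
    - {"angular": [0,0,0],"dp": [0,0,0.003],"fingers": 1}
    - {"angular": [0,0,0],"dp": [0,0,0.005],"fingers": 1}
    - {"angular": [0,0,0],"dp": [0,0,0.008],"fingers": 1}
    - {"angular": [0,0,0],"dp": [0,0,0.008],"fingers": 1}
    - {"angular": [0,0,0],"dp": [0,0,0.008],"fingers": 1}
    - {"angular": [0,0,0],"dp": [0,0,0.008],"fingers": 1}
    - {"angular": [0,0,0],"dp": [0,0,0.008],"fingers": 1}
    - {"angular": [0,0,0],"dp": [0,0,0.008],"fingers": 1}

```text
time: 24.75
tool_pos: [506.1, -382.4, 52.5]
tcp_rot: [179.9, -0.0, 18.5]
ft_force: [-4.6, 2.2, 7.1]
finger_gap: 21.7
grip_force: 84.4
```

It is on the floor (about 9 N). Release and withdraw.

Emit:
step_arm:
  targets:
    - {"angular": [0,0,0],"dp": [0,0,0],"fingers": 0.5}
    - {"angular": [0,0,0],"dp": [0,0,0],"fingers": 0.3}
    - {"angular": [0,0,0],"dp": [0,0,0],"fingers": 0}
    - {"angular": [0,0,0],"dp": [0,0,0],"fingers": 0}
    - {"angular": [0,0,0],"dp": [0,0,0],"fingers": 0}
    - {"angular": [0,0,0],"dp": [0,0,0],"fingers": 0}
    - {"angular": [0,0,0],"dp": [0,0,0],"fingers": 0}
    - {"angular": [0,0,0],"dp": [0,0,0],"fingers": 0}
  newtons: 20

```text
time: 25.75
tool_pos: [506.0, -381.9, 51.2]
tcp_rot: [180.0, -0.0, 18.5]
ft_force: [-0.6, -0.2, -0.6]
finger_gap: 85.9
grip_force: 0.0
```

Emit:
step_arm:
  targets:
    - {"angular": [0,0,0],"dp": [0,0,-0.05],"fingers": 0}
    - {"angular": [0,0,0],"dp": [0,0,-0.15],"fingers": 0}
    - {"angular": [0,0,0],"dp": [0,0,-0.3],"fingers": 0}
    - {"angular": [0,0,0],"dp": [0,0,-0.5],"fingers": 0}
    - {"angular": [0,0,0],"dp": [0,0,-0.7],"fingers": 0}
    - {"angular": [0,0,0],"dp": [-0.2,0,-0.85],"fingers": 0}
    - {"angular": [0,0,0],"dp": [-0.5,0,-0.85],"fingers": 0}
    - {"angular": [0,0,0],"dp": [-0.8,0,-0.85],"fingers": 0}

```text
time: 26.75
tool_pos: [353.3, -433.6, 224.0]
tcp_rot: [179.8, -0.0, 18.6]
ft_force: [-0.3, -0.6, 0.3]
finger_gap: 85.5
grip_force: 0.0
```

Emit:
step_arm:
  targets:
    - {"angular": [0,0,0],"dp": [-0.2,0.1,0],"fingers": 0}
    - {"angular": [0,0,0],"dp": [-0.5,0.2,0],"fingers": 0}
    - {"angular": [0,0,0],"dp": [-0.7,0.3,0],"fingers": 0}
    - {"angular": [0,0,0],"dp": [-0.7,0.3,0],"fingers": 0}
    - {"angular": [0,0,0],"dp": [-0.7,0.3,0],"fingers": 0}
    - {"angular": [0,0,0],"dp": [-0.7,0.3,0],"fingers": 0}
    - {"angular": [0,0,0],"dp": [-0.7,0.3,0],"fingers": 0}
    - {"angular": [0,0,0],"dp": [-0.7,0.3,0],"fingers": 0}

```text
time: 27.75
tool_pos: [241.2, -533.6, 221.3]
tcp_rot: [180.0, -0.0, 18.6]
ft_force: [-0.2, -0.3, -0.2]
finger_gap: 85.5
grip_force: 0.0
```

```bash
python3 - <<'E'
from h import *
old={c:cv2.imread(f'pics/{c}0.png') for c in('top','side')}
for c in old:
    im=snapshot(c)
    for n,z in (('scraper_grip',70),('stand',0)):
        print(c,n,[(round(r['conf'],2),np.round(r['at'],1),np.round(at(c,r['at'],z))) for r in pinpoint(c,n)[:1]])
    x0,y0,x1,y1=(440,225,510,320) if c=='top' else (245,375,370,470)
    d=cv2.absdiff(im,old[c])[y0:y1,x0:x1].max(2); print('diff>40 px in stand area',(d>40).sum(),'mean',d.mean())
    x0,y0,x1,y1=(185,165,300,205) if c=='top' else (340,140,385,215)
    d=cv2.absdiff(im,old[c])[y0:y1,x0:x1].max(2); print('mould diff>40',(d>40).sum())
    if c=='top':
        R=im[200:282,130:180].astype(int); m=((R.max(2)>110)&(R[...,2]-R[...,0]>12)); print('tray wax px',m.sum())
        R=im[205:283,180:300].astype(int); m=((R.max(2)>110)&(R[...,2]-R[...,0]>12)); print('plate wax px',m.sum())
s=sense();print(s['time'],s['tool_pos'])
E
```

```text
top scraper_grip [(0.95, array([482.6, 266.2]), array([ 509., -383.,   70.]))]
top stand [(0.77, array([473.2, 271.2]), array([ 508., -383.,    0.]))]
diff>40 px in stand area 6 mean 4.2854135338345865
mould diff>40 0
tray wax px 1165
plate wax px 0
side scraper_grip [(0.87, array([307.2, 410. ]), array([ 505., -384.,   70.]))]
side stand [(0.88, array([305.3, 429.9]), array([ 502., -384.,    0.]))]
diff>40 px in stand area 0 mean 4.588715789473684
mould diff>40 5
28.05 [ 240.55066699 -533.99695196  221.16725603]
```

```bash
python3 -c "
from bench import hand_in
print(hand_in())"
```

```text
the job is handed in; nothing more can be done
None
```

The job is handed in at about 28 s: the plate is clear of wax, the moulds haven't moved, and the scraper stands fully home, blade down. The wax lies overlapping in the waste tray, so I could not count four separate pieces there, but I saw none anywhere else.

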